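# Turn the reversed filter cartridge end for end in its dock

## Task

One of the three filter cartridges in the grey metal dock was put in the wrong way round: its spout points the opposite way from the other two and it sits proud of them. Lift it right out, turn it end for end and seat it fully home in its own pocket, with its spout pointing the same way as the others. Leave the other two cartridges in their pockets.

Things in the scene. Friction and masses are not known exactly. Their poses are not given: they have to be found in the camera images.
- dock: grey painted metal filter dock fixed to the bench, 150 mm (its x) x 228 mm (its y) x 28 mm tall; origin at the centre of its underside, z up. Three equal pockets lie side by side at y = -72, 0 and +72 mm, each 114 mm long along x, 44 mm wide and 20 mm deep, with bevels (5 mm wide, 45 degrees) round the mouth outside those sizes. In a correctly seated cartridge the spout points to the dock's +x
- dock_floor (a point): centre of the middle pocket's floor, 8 mm above the dock's underside, axes as the dock's. Each pocket floor has two cross ribs 6 mm high; they enter two grooves in a cartridge's underside only when its spout points to the dock's +x, and its underside then rests on the floor. The wrong way round, it rests on the ribs, 6 mm higher
- cartridge_a_mid (a point): centre of cartridge a, half-way up, 35 mm above its underside. Loose white plastic, 0.1 to 0.2 kg, flat housing 110 x 40 mm and 36 mm tall; on top a grip fin to grasp, 64 mm long (its x), 18 mm thick (its y), rising 34 mm above the housing (70 mm overall). x axis along the housing towards the spout, z up. The three cartridges are alike
- cartridge_a_spout (a point): tip of the spout of cartridge a (grey ribbed nozzle, 13 mm thick, 24 mm long), 79 mm along the cartridge's x from its centre and 6 mm lower; the other end has only a flat grey cap 5 mm thick
- cartridge_b_mid (a point): centre of cartridge b, half-way up, 35 mm above its underside. Loose white plastic, 0.1 to 0.2 kg, flat housing 110 x 40 mm and 36 mm tall; on top a grip fin to grasp, 64 mm long (its x), 18 mm thick (its y), rising 34 mm above the housing (70 mm overall). x axis along the housing towards the spout, z up. The three cartridges are alike
- cartridge_b_spout (a point): tip of the spout of cartridge b (grey ribbed nozzle, 13 mm thick, 24 mm long), 79 mm along the cartridge's x from its centre and 6 mm lower; the other end has only a flat grey cap 5 mm thick
- cartridge_c_mid (a point): centre of cartridge c, half-way up, 35 mm above its underside. Loose white plastic, 0.1 to 0.2 kg, flat housing 110 x 40 mm and 36 mm tall; on top a grip fin to grasp, 64 mm long (its x), 18 mm thick (its y), rising 34 mm above the housing (70 mm overall). x axis along the housing towards the spout, z up. The three cartridges are alike
- cartridge_c_spout (a point): tip of the spout of cartridge c (grey ribbed nozzle, 13 mm thick, 24 mm long), 79 mm along the cartridge's x from its centre and 6 mm lower; the other end has only a flat grey cap 5 mm thick
Mind the look-alikes: they are no part of the job. What is shaped like the part that bears cartridge_a_mid but orange is not meant.

How it is judged:
On the way:
1. the reversed cartridge (cartridge a) is lifted right out: its underside clear above the top of the dock (z of cartridge_a_mid in the frame of dock above 0.067 m), for 0.2 s.
At the end, for the whole second after the job is handed in: Cartridge a stands on the floor of its pocket (within 2.5 mm of fully home), upright within 3 degrees and in line with the pocket within 4 degrees, spout towards the same end of the dock as the other two, at rest; the other two cartridges are still fully home (z of cartridge_a_mid in the frame of dock between 0.04 and 0.0455 m and x of cartridge_a_spout in the frame of dock between 0.07 and 0.088 m and y of cartridge_a_mid in the frame of dock between -0.078 and 0.078 m and angle between the x axis of cartridge_a_mid and the x axis of dock, either way round below 0.07 rad and angle between cartridge_a_mid's own z axis and vertical below 0.05 rad and z of each of cartridge_b_mid, cartridge_c_mid in the frame of dock below 0.0455 m and linear speed of cartridge_a below 0.02 m/s); the robot touches nothing.
It fails at once if cartridge b, which was already right, is moved by more than 15 mm (distance of cartridge_b_mid from where it was at the start of the episode above 0.015 m).
It fails at once if cartridge c, which was already right, is moved by more than 15 mm (distance of cartridge_c_mid from where it was at the start of the episode above 0.015 m).
It also fails if it takes over 45 s, if anything falls off the work surface, if the arm or the gripper's body presses on something with over 40 N, if the wrist force passes 120 N, or if a joint passes its speed limit or range.

## Robot

A 6-joint arm with a two-finger parallel gripper is mounted at the origin on a cart in front of the work surface, level with it; the furniture and walls round the work are solid. World frame = base frame: x ahead of the robot, y to its left, z up, the work surface at z = 0. Lengths are in m, angles in rad, forces in N, time in s.
With the tool pointing down it reaches from about 0.4 to 0.825 m from the base axis. Payload 7 kg.
Tool frame: the origin (TCP) lies at the very end of the fingers, on their centre line; the grasp point (between the pads) lies 19 mm behind it (hold_point_z is the distance from the TCP to the grasp point, in m); z points along the fingers, y is the line along which they close (so a half turn about z gives the same grasp; the last joint's range is limited). The gripper opens to 88 mm and grips with 3 to 60 N. Pads are 19 mm wide; open, the fingers measure 130 mm over their backs; the gripper's body (78 mm by 193 mm) begins 47 mm behind the grasp point.
Start: joints at [1.585, 0.359, 0.012, 0, -1.224, -0.288], TCP at [0.183, 0.65, 0.227] pointing down, gripper open.
Joint ranges: [-3.07, 3.07], [-1.43, 2.12], [-1.02, 1.25], [-3.03, 1.67], [-3.05, -0], [-3.03, 3.03]. Speed limits (rad/s): [2.39, 2.39, 3.01, 3.14, 3.14, 3.14].

## Interface

Orientations are given as a rotation vector (axis times angle).
In Python, from bench import * gives the robot as it stands.
- The arm moves only by the tool arm_command, never from a script. Its argument "increments" is a list of rows, each a list of 7 numbers: the shift along the world's x, y, z in mm, then the turn, a rotation vector about the world's x, y, z in rad, then the opening in per cent of the stroke, from 0 (shut) to 100 (fully open). A call has 1 to 20 rows; each row shifts and turns the commanded pose from where the row before left it; what a row does not reach is not made up. A row lasts 1/8 s, in which the tool goes at most 62.5 mm and 10.7 degrees, less where a joint would pass 70% of its speed; a pose out of reach is approached as far as the arm can. A call is refused whole if a number of a shift passes 62.5 or a number of a turn 0.188, either way. A call with a gripper value outside its range is refused whole. The fingers move at their own pace and stop on an object; "force" is the grip in N (left out, the last holds). Time passes only in rows, so rows that do not move let the fingers close. It gives the time, the measured TCP pose, the force, the opening and the grip force at its end, in the units of the state.
- observe(): the state, without advancing time (a new reading comes with each control period).
- read_camera(name): name is "scene" or "top" or "wrist"; returns a dict with "color" (480x640x3 uint8, red, green, blue), "fx", "fy", "cx", "cy" (pixels), "R" (3x3) and "t" (3): a world point X has camera coordinates R X + t. Camera axes: x right, y down, z forward; pixel columns grow to the right and rows downward; lengths in m; the calibration is good to about 2 mm. The wrist camera is an equidistant fisheye: a pixel r from the principal point sees the ray r / f radians off the axis. A picture is of the moment at which its call begins. There is no depth.
- job_done(): hands the job in; it is judged then, once.
The state is a dict: "time": time; "q": joint angles; "qd": joint speeds; "joint_torque": joint torques, N m; "position": TCP position; "ee_rot": TCP orientation; "force": force on the tool from outside, world axes, zero at the start; "wrist_torque": the same for the moment, N m; "grip_width": finger opening in m; "grasp_force": force on a finger pad.
Only numpy, scipy, OpenCV 4.12 (cv2) and the standard library are available. Lean on these libraries where they do the work, as an engineer would, in place of code of your own. Each camera call takes 0.05 s, during which the arm holds its last target. There are 200 camera calls.

## Working session

There is one attempt and no reset: what is moved stays moved. The work goes in short steps, Python scripts to look and compute and a tool call to move; the robot and the scene stay as the last step left them, time stands still between calls to the robot, and variables do not carry over. Pictures are saved under pics/ and viewed, at most 10 in all, crops included, and the job is handed in when it is done.

Besides the shell and the picture viewer there is one more tool, called after "Emit:" in YAML: its name, and indented under it one key for each argument. arm_command: Moves the arm, as the interface text tells. Its arguments: {"type":"object","properties":{"increments":{"type":"array"},"force":{"type":"number"}},"required":["increments"]}

```bash
mkdir -p pics; python3 - <<'E'
from bench import *
import cv2
for n in ("top","scene"):
    c=read_camera(n); cv2.imwrite(f"pics/{n}0.png",c["color"][:,:,::-1]); print(n,c["fx"],c["fy"],c["cx"],c["cy"],c["R"],c["t"])
s=observe();print(s)
E
```

```text
top 576.6357437244441 576.6357437244441 315.4176755294686 242.03828589655774 [[ 0.01351392 -0.99990797 -0.00119746]
 [-0.99909188 -0.01345448 -0.04042751]
 [ 0.04040768  0.00174271 -0.99918176]] [-0.00168823  0.52134864  0.96861191]
scene 465.38092945741494 465.38092945741494 317.369223573408 230.92420849086267 [[ 0.90544132 -0.42382081  0.02349324]
 [-0.18470991 -0.4432334  -0.87716954]
 [ 0.38217569  0.78988611 -0.47960575]] [-0.48141999  0.15343927  0.70977756]
{'time': 0.1, 'q': array([ 1.58508596e+00,  3.59300109e-01,  1.11703752e-02, -3.11296378e-04,
       -1.22410667e+00, -2.88069436e-01]), 'qd': array([ 6.92659533e-06, -9.85714487e-04,  9.33444046e-04,  9.83425227e-04,
       -1.85687350e-03, -7.43996989e-04]), 'joint_torque': array([-1.83601682e-03, -5.84164846e+01,  2.93755013e+01,  7.01574907e+00,
        1.01537336e-02, -4.51062726e-05]), 'position': array([0.18242811, 0.64943208, 0.22573434]), 'ee_rot': array([ 3.11072696e+00, -4.28675009e-01, -1.13795044e-04]), 'force': array([ 0.1475297 , -0.29035979,  0.00198781]), 'wrist_torque': array([-0.0247673 , -0.0326502 ,  0.04561391]), 'grasp_force': 0.0, 'grip_width': 0.08772555787715663}
```

View pics/top0.png

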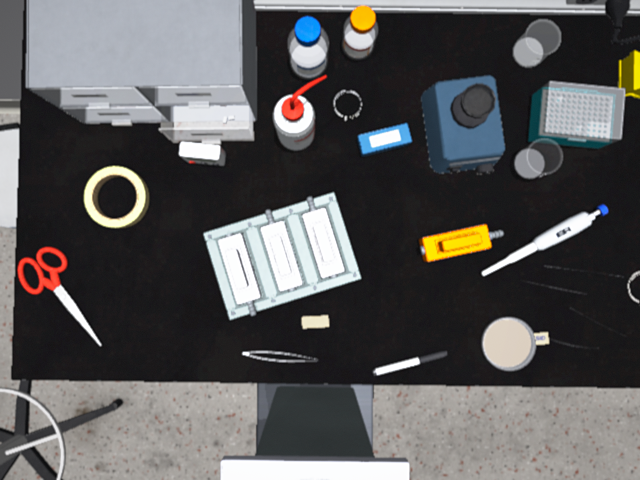

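View pics/scene0.png

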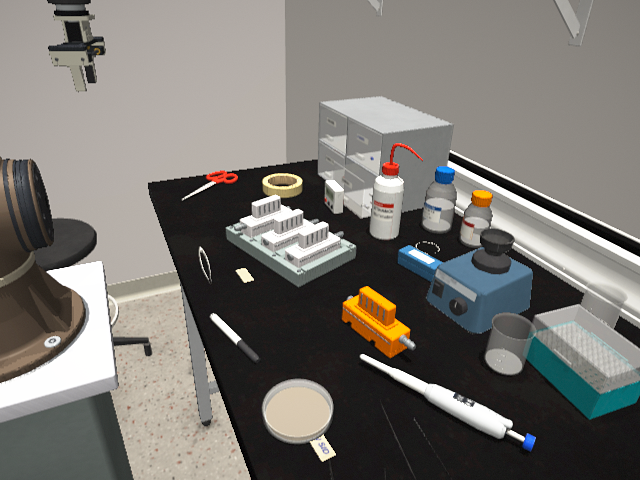

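The top view shows candidates at (238,268), (281,256) and (322,243) in the dock, plus the orange decoy at (457,242). The left one's spout is at the bottom (252,312), while the other two point up (269,214) and (310,200). So I choose the left one, (238,268), and will check it in a crop.

```bash
python3 - <<'E'
import cv2
a=cv2.imread("pics/top0.png")[188:323,195:370]
cv2.imwrite("pics/crop.png",cv2.resize(a,None,fx=4,fy=4,interpolation=cv2.INTER_CUBIC))
E
```

```text
(no output)
```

View pics/crop.png

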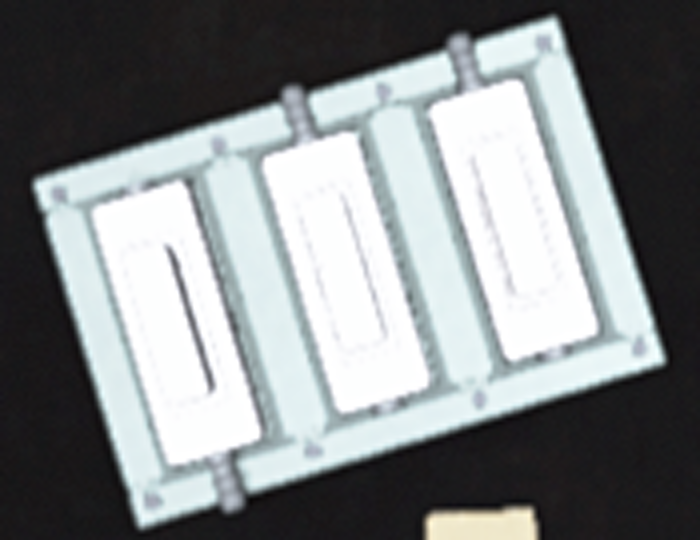

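The crop confirms it: the left cartridge's spout tip is at (232,505), and the other two are at (293,90) and (460,40). Dock corners are at (35,182), (557,15), (667,362) and (143,528). Next I'll work out the pose.

```bash
cat > h.py <<'E'
import numpy as np, cv2
from scipy.spatial.transform import Rotation as Rot
def ray(c,uv,z):
    d=np.array([(uv[0]-c["cx"])/c["fx"],(uv[1]-c["cy"])/c["fy"],1.])
    o=-c["R"].T@c["t"]; d=c["R"].T@d
    return (o+d*(z-o[2])/d[2])[:2]
def rect(P): # P: (+x+y),(+x-y),(-x-y),(-x+y)
    P=np.array(P); c=P.mean(0); x=(P[0]+P[1]-P[2]-P[3])/2; y=(P[0]+P[3]-P[1]-P[2])/2
    return c, np.degrees(np.arctan2(x[1],x[0])), np.degrees(np.arctan2(-y[0],y[1])),np.linalg.norm(x),np.linalg.norm(y)
E
python3 - <<'E'
from bench import *
from h import *
c=read_camera("top")
f=lambda L,z:rect([ray(c,(194.6+u/4,187.6+v/4),z) for u,v in L])
d=f([(35,182),(557,15),(667,362),(143,528)],.028); print(d)
a=f([(93,208),(185,180),(262,438),(172,467)],.05); print(a)
th=np.radians(d[1]/2+d[2]/2); R=np.array([[np.cos(th),-np.sin(th)],[np.sin(th),np.cos(th)]])
for y in (.072,0,-.072): print(d[0]+R@[0,y])
s=observe(); M=Rot.from_rotvec(s["ee_rot"]).as_matrix(); print(M)
w=read_camera("wrist"); print(w["fx"],w["cx"],w["cy"],-w["R"].T@w["t"],w["R"])
E
```

```text
(array([0.49763139, 0.06024311]), np.float64(18.36001639447573), np.float64(18.442142084640324), np.float64(0.1514023184238834), np.float64(0.22849839101902542))
(array([0.47524026, 0.12887305]), np.float64(17.864506745608494), np.float64(18.17079167702549), np.float64(0.10987617682028711), np.float64(0.03872645159163471))
[0.47490337 0.12856175]
[0.49763139 0.06024311]
[ 0.52035941 -0.00807554]
[[ 9.62728571e-01 -2.70469324e-01 -2.06785848e-04]
 [-2.70469371e-01 -9.62727806e-01 -1.22069857e-03]
 [ 1.31083032e-04  1.23113063e-03 -9.99999234e-01]]
371.64829954431775 321.52825632823317 243.42563490248173 [0.25220487 0.62950728 0.38337239] [[-2.70054388e-01 -9.62844989e-01  3.92955153e-04]
 [-9.27108080e-01  2.60141176e-01  2.69809520e-01]
 [-2.59886969e-01  7.24989329e-02 -9.62913635e-01]]
```

Emit:
arm_command:
  increments:
    - [14.6,-26,-1,0,0,0.03,50]
    - [14.6,-26,-1,0,0,0.03,50]
    - [14.6,-26,-1,0,0,0.03,50]
    - [14.6,-26,-1,0,0,0.03,50]
    - [14.6,-26,-1,0,0,0.03,50]
    - [14.6,-26,-1,0,0,0.03,50]
    - [14.6,-26,-1,0,0,0.03,50]
    - [14.6,-26,-1,0,0,0.03,50]
    - [14.6,-26,-1,0,0,0.03,50]
    - [14.6,-26,-1,0,0,0.03,50]
    - [14.6,-26,-1,0,0,0.03,50]
    - [14.6,-26,-1,0,0,0.03,50]
    - [14.6,-26,-1,0,0,0.03,50]
    - [14.6,-26,-1,0,0,0.03,50]
    - [14.6,-26,-1,0,0,0.03,50]
    - [14.6,-26,-1,0,0,0.03,50]
    - [14.6,-26,-1,0,0,0.03,50]
    - [14.6,-26,-1,0,0,0.03,50]
    - [14.6,-26,-1,0,0,0.023,50]
    - [0,0,0,0,0,0,50]
  force: 25

```text
time: 2.7
position: [0.4603, 0.1544, 0.2073]
ee_rot: [3.109, 0.449, -0.001]
force: [-0.0, -0.9, -0.6]
grip_width: 0.0436
grasp_force: 0.0
```

```bash
python3 - <<'E'
from bench import *
from h import *
s=observe(); M=Rot.from_rotvec(s["ee_rot"]).as_matrix(); print(s["position"],s["q"],s["grip_width"],np.degrees(np.arctan2(M[1,1],M[0,1])))
w=read_camera("wrist"); cv2.imwrite("pics/w1.png",w["color"][:,:,::-1]); print(w["fx"],w["cx"],w["cy"],-w["R"].T@w["t"])
E
```

```text
[0.46026385 0.15438641 0.20733157] [ 7.29801997e-01  5.81242283e-02 -4.21710874e-01  8.61313937e-06
 -1.09155460e+00  1.12800508e+00] 0.04364875926991455 -73.55526347877021
371.64829954431775 321.52825632823317 243.42563490248173 [0.52980637 0.17447627 0.36481927]
```

View pics/w1.png

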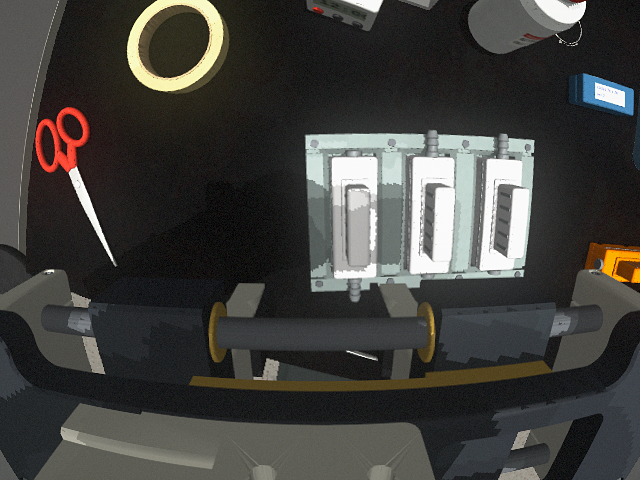

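The wrist view shows cartridge a at (354,218) with its spout at the bottom (353,290), and dock corners at (306,135), (534,139), (523,277) and (312,290). I'll cross-check the pose from here.

```bash
cat >> h.py <<'E'
def fray(c,uv,z):
    p=np.array([(uv[0]-c["cx"])/c["fx"],(uv[1]-c["cy"])/c["fy"]]); r=np.linalg.norm(p)+1e-9
    d=c["R"].T@np.array([*(p/r*np.sin(r)),np.cos(r)]); o=-c["R"].T@c["t"]
    return (o+d*(z-o[2])/d[2])[:2]
def fproj(c,X):
    p=c["R"]@X+c["t"]; r=np.arctan2(np.hypot(p[0],p[1]),p[2]); q=p[:2]/np.hypot(p[0],p[1])*r
    return q*c["fx"]+[c["cx"],c["cy"]]
def dockp(p,o=(.4976,.0602),th=18.35):
    return np.append(np.array(o),0)+Rot.from_euler('z',th,degrees=True).apply(p)
E
python3 - <<'E'
from bench import *
from h import *
w=read_camera("wrist")
print(rect([fray(w,p,.028) for p in [(306,135),(534,139),(523,277),(312,290)]]))
im=w["color"][:,:,::-1].copy()
im=cv2.resize(im[110:310,280:560],None,fx=2.8,fy=2.8,interpolation=cv2.INTER_CUBIC)
def poly(P,col):
    q=np.array([(fproj(w,dockp(p))-[279.7,109.7])*2.8 for p in P]); cv2.polylines(im,[np.int32(q*8)],True,col,1,cv2.LINE_AA,3)
sq=lambda cx,cy,a,b,z:[(cx+a,cy+b,z),(cx+a,cy-b,z),(cx-a,cy-b,z),(cx-a,cy+b,z)]
poly(sq(0,0,.075,.114,.028),(0,0,255))
poly(sq(0,.072,.032,.009,.084),(0,0,255)); poly(sq(0,.072,.055,.02,.05),(255,0,0)); poly(sq(0,0,.032,.009,.078),(0,0,255))
cv2.imwrite("pics/w2.png",im)
E
```

```text
(array([0.49762109, 0.05992711]), np.float64(18.264156047316114), np.float64(18.727808697465818), np.float64(0.14726835947414002), np.float64(0.2268860098119093))
```

View pics/w2.png

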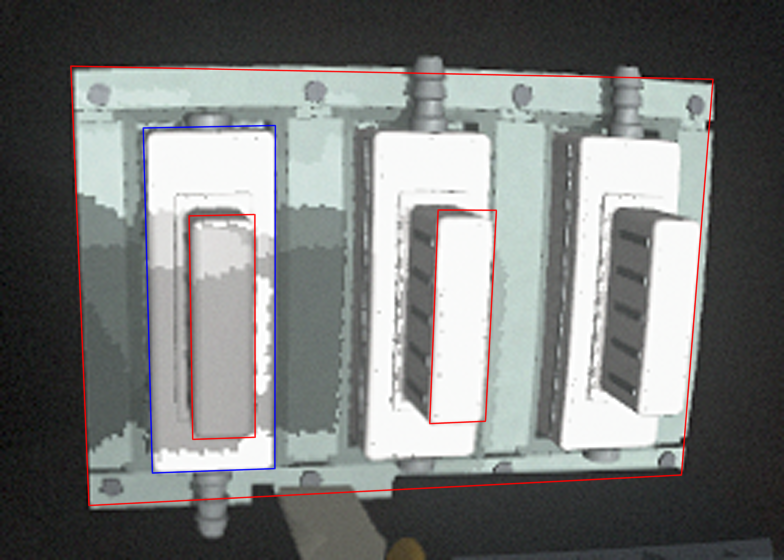

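The overlay matches within about 1 mm. Now I'll align above the cartridge and go part of the way down.

Emit:
arm_command:
  increments:
    - [5,-9,-20,0,0,0.011,50]
    - [5,-9,-20,0,0,0.011,50]
    - [4,-8,-20,0,0,0.011,50]
    - [0,0,-20,0,0,0,50]
    - [0,0,-15,0,0,0,50]
    - [0,0,0,0,0,0,50]
    - [0,0,0,0,0,0,50]

```text
time: 3.68
position: [0.4743, 0.1304, 0.1132]
ee_rot: [-3.101, -0.505, -0.001]
force: [-0.1, -0.4, -0.2]
grip_width: 0.0439
grasp_force: 0.0
```

```bash
python3 - <<'E'
from bench import *
from h import *
s=observe(); M=Rot.from_rotvec(s["ee_rot"]).as_matrix(); print(s["position"],s["grip_width"],np.degrees(np.arctan2(M[1,1],M[0,1])),M[:,2],s["force"])
print(Rot.from_euler('z',-18.35,degrees=True).apply(s["position"]-[.4976,.0602,0]))
E
```

```text
[0.47427724 0.13036244 0.11319607] 0.04389617410220676 -71.50144452396215 [ 8.06520124e-04  3.31906208e-04 -9.99999620e-01] [-0.06404282 -0.35026464 -0.18294367]
[-4.82243134e-05  7.39372523e-02  1.13196072e-01]
```

Emit:
arm_command:
  increments:
    - [0,-2,-15,0,0,-0.002,50]
    - [0,0,-15,0,0,0,50]
    - [0,0,-15,0,0,0,50]
    - [0,0,-13,0,0,0,50]
    - [0,0,0,0,0,0,50]
    - [0,0,0,0,0,0,10]
    - [0,0,0,0,0,0,10]
    - [0,0,0,0,0,0,10]
    - [0,0,0,0,0,0,10]
    - [0,0,0,0,0,0,10]
  force: 25

```text
time: 4.92
position: [0.4741, 0.128, 0.0549]
ee_rot: [-3.101, -0.501, -0.001]
force: [-0.6, 0.8, 4.5]
grip_width: 0.0178
grasp_force: 25.0
```

Emit:
arm_command:
  increments:
    - [0,0,4,0,0,0,10]
    - [0,0,6,0,0,0,10]
    - [0,0,10,0,0,0,10]
    - [0,0,15,0,0,0,10]
    - [0,0,20,0,0,0,10]
    - [0,0,20,0,0,0,10]
    - [0,0,20,0,0,0,10]
    - [0,0,10,0,0,0,10]
    - [0,0,0,0,0,0,10]
    - [0,0,0,0,0,0,10]

```text
time: 6.18
position: [0.4734, 0.1276, 0.1589]
ee_rot: [3.101, 0.501, -0.002]
force: [-1.2, -0.5, -1.8]
grip_width: 0.018
grasp_force: 25.0
```

```bash
python3 - <<'E'
from bench import *
from h import *
w=read_camera("scene"); cv2.imwrite("pics/s1.png",cv2.resize(w["color"][100:340,160:480,::-1],None,fx=2,fy=2)); print(observe()["q"])
E
```

```text
[ 6.64897983e-01  1.12994592e-01 -4.81684860e-01 -2.89489995e-04
 -9.77593707e-01  1.22609158e+00]
```

View pics/s1.png

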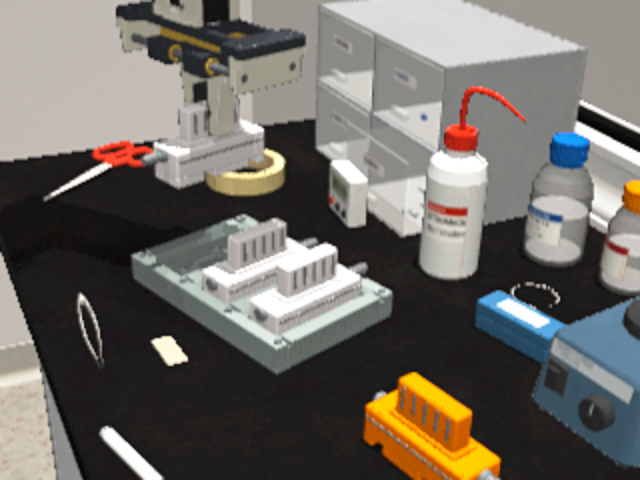

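The scene view shows cartridge a held level at (205,150), pocket empty and the other two still seated. Now I'll turn it end for end, with the spout swinging away from its neighbours.

Emit:
arm_command:
  increments:
    - [0,0,0,0,0,-0.157,10]
    - [0,0,0,0,0,-0.157,10]
    - [0,0,0,0,0,-0.157,10]
    - [0,0,0,0,0,-0.157,10]
    - [0,0,0,0,0,-0.157,10]
    - [0,0,0,0,0,-0.157,10]
    - [0,0,0,0,0,-0.157,10]
    - [0,0,0,0,0,-0.157,10]
    - [0,0,0,0,0,-0.157,10]
    - [0,0,0,0,0,-0.157,10]
    - [0,0,0,0,0,-0.157,10]
    - [0,0,0,0,0,-0.157,10]
    - [0,0,0,0,0,-0.157,10]
    - [0,0,0,0,0,-0.157,10]
    - [0,0,0,0,0,-0.157,10]
    - [0,0,0,0,0,-0.157,10]
    - [0,0,0,0,0,-0.157,10]
    - [0,0,0,0,0,-0.157,10]
    - [0,0,0,0,0,-0.157,10]
    - [0,0,0,0,0,-0.157,10]

```text
time: 8.72
position: [0.4735, 0.1276, 0.1587]
ee_rot: [0.495, -3.101, 0.001]
force: [0.2, -0.3, -1.6]
grip_width: 0.0177
grasp_force: 25.0
```

Emit:
arm_command:
  increments:
    - [0,0,0,0,0,0,10]
    - [0,0,0,0,0,0,10]
    - [0,0,0,0,0,0,10]

```text
time: 9.1
position: [0.4739, 0.1278, 0.1594]
ee_rot: [0.506, -3.1, 0.0]
force: [0.2, 0.2, -1.6]
grip_width: 0.0177
grasp_force: 25.0
```

```bash
cat > st.py <<'E'
from bench import *
from h import *
s=observe(); M=Rot.from_rotvec(s["ee_rot"]).as_matrix(); print(s["position"],s["grip_width"],np.degrees(np.arctan2(M[1,1],M[0,1])),M[:,2],s["force"],s["wrist_torque"])
print(Rot.from_euler('z',-18.35,degrees=True).apply(s["position"]-[.4976,.0602,0]))
E
python3 st.py; python3 - <<'E'
from bench import *
from h import *
w=read_camera("top"); cv2.imwrite("pics/t2.png",cv2.resize(w["color"][170:340,170:390,::-1],None,fx=3,fy=3)) 
w=read_camera("wrist"); cv2.imwrite("pics/w3.png",w["color"][:,:,::-1]) 
E
```

```text
[0.47387277 0.12777933 0.1593994 ] 0.0176587649517027 108.55173883021988 [-2.60126794e-04 -2.34661009e-04 -9.99999939e-01] [ 0.16139797  0.22830404 -1.60297265] [ 0.09449157 -0.11232099  0.04295106]
[-0.00124534  0.07161282  0.1593994 ]
```

View pics/w3.png

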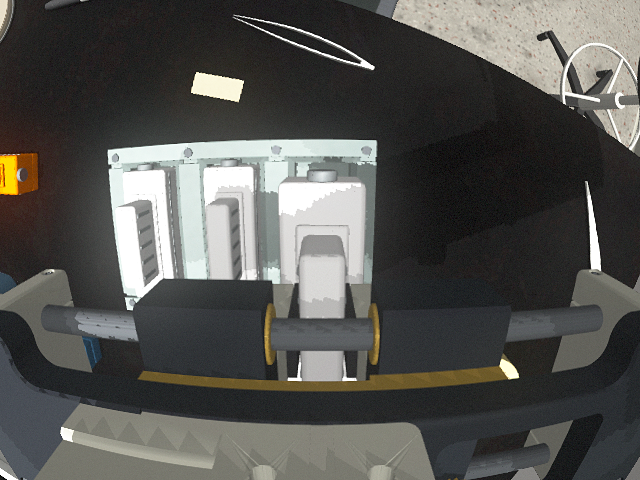

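The wrist view shows the held cartridge with its cap end towards the robot at (322,175), housing end corners at about (281,181) and (363,181), and b and c undisturbed. I'll check the cartridge's offset in the grip.

```bash
python3 - <<'E'
from bench import *
from h import *
w=read_camera("wrist")
z=.1545; R=Rot.from_euler('z',-18.35,degrees=True)
for p in [(281,181),(363,181)]: print(R.apply(np.append(fray(w,p,z),0)-[.4976,.0602,0]))
print(rect([fray(w,p,.028) for p in [(376,300),(131,310),(109,150),(377,140)]]), [R.apply(np.append(fray(w,p,.028),0)-[.4976,.0602,0]) for p in [(109,150),(377,140)]])
im=w["color"][:,:,::-1].copy()[130:280,240:400]
im=cv2.resize(im,None,fx=4,fy=4,interpolation=cv2.INTER_CUBIC)
def poly(P,col):
    q=np.array([(fproj(w,dockp(p))-[239.6,129.6])*4 for p in P]); cv2.polylines(im,[np.int32(q*8)],True,col,1,cv2.LINE_AA,3)
sq=lambda cx,cy,a,b,z:[(cx+a,cy+b,z),(cx+a,cy-b,z),(cx-a,cy-b,z),(cx-a,cy+b,z)]
poly(sq(0,0,.075,.114,.028),(0,0,255))
X,Y=-.0012,.0716
poly(sq(X,Y,.055,.02,z),(255,0,0)); poly(sq(X,Y,.055,.02,z-.036),(255,0,0));poly(sq(X,Y,.032,.009,z+.034),(0,0,255))
cv2.imwrite("pics/w4.png",im)
E
```

```text
[-0.05705929  0.05337952  0.        ]
[-0.05717237  0.0894118   0.        ]
(array([0.49137025, 0.06109005]), np.float64(19.715118089052638), np.float64(20.38156788684162), np.float64(0.14139176998360653), np.float64(0.22699597067663776)) [array([-0.07625481, -0.11188754,  0.        ]), array([-0.07636237,  0.11413118,  0.        ])]
```

View pics/w4.png

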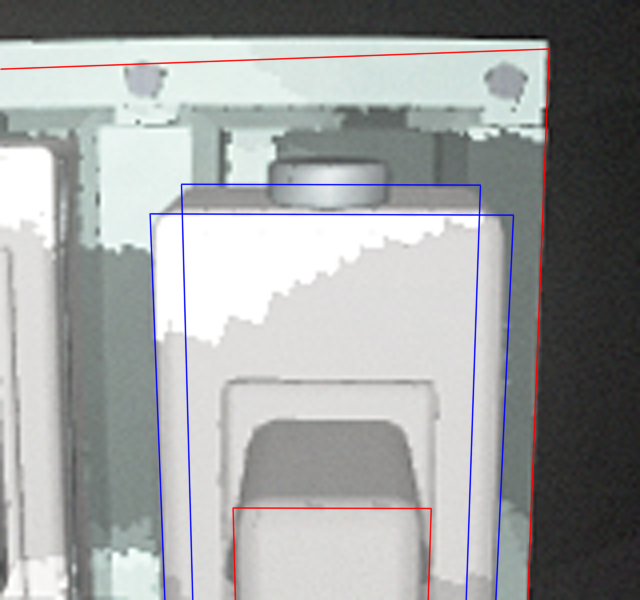

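Emit:
arm_command:
  increments:
    - [0.5,0.8,-12,0,0,-0.003,10]
    - [0,0,-14,0,0,0,10]
    - [0,0,-14,0,0,0,10]
    - [0,0,-14,0,0,0,10]
    - [0,0,-14,0,0,0,10]
    - [0,0,-12,0,0,0,10]
    - [0,0,0,0,0,0,10]
    - [0,0,0,0,0,0,10]

```text
time: 10.25
position: [0.4747, 0.1288, 0.0798]
ee_rot: [-0.499, 3.101, 0.0]
force: [0.6, -0.4, -1.9]
grip_width: 0.018
grasp_force: 25.0
```

```bash
python3 st.py
```

```text
[0.47472915 0.12877309 0.07982904] 0.01804253603962378 108.27213206555076 [ 4.27120367e-04  1.33000398e-04 -9.99999900e-01] [ 0.639201   -0.407964   -1.87810458] [ 0.12664684 -0.12733703 -0.03596129]
[-0.00011965  0.07228644  0.07982904]
```

Emit:
arm_command:
  increments:
    - [0,0,-5,0,0,0,10]
    - [0,0,-5,0,0,0,10]
    - [0,0,-5,0,0,0,10]
    - [0,0,-4,0,0,0,10]
    - [0,0,0,0,0,0,10]

```text
time: 10.88
position: [0.4742, 0.1285, 0.0601]
ee_rot: [0.499, -3.101, 0.001]
force: [0.5, -0.0, -1.1]
grip_width: 0.018
grasp_force: 25.0
```

It's inside the pocket with no contact force, so I'll carry on down gently.

Emit:
arm_command:
  increments:
    - [0,0,-3,0,0,0,10]
    - [0,0,-3,0,0,0,10]
    - [0,0,-2,0,0,0,10]
    - [0,0,-2,0,0,0,10]
    - [0,0,-1,0,0,0,10]
    - [0,0,0,0,0,0,10]

```text
time: 11.62
position: [0.4744, 0.1286, 0.0495]
ee_rot: [0.499, -3.102, 0.0]
force: [-0.5, 0.8, -1.5]
grip_width: 0.0176
grasp_force: 25.0
```

Emit:
arm_command:
  increments:
    - [0,0,-0.7,0,0,0,10]
    - [0,0,-0.5,0,0,0,10]
    - [0,0,0,0,0,0,10]

```text
time: 12.0
position: [0.4746, 0.1287, 0.0489]
ee_rot: [-0.499, 3.101, 0.0]
force: [-1.3, -0.6, 5.4]
grip_width: 0.0176
grasp_force: 25.0
```

Floor contact at exactly the home height. I'll release with limited opening and retreat.

Emit:
arm_command:
  increments:
    - [0,0,0,0,0,0,45]
    - [0,0,0,0,0,0,45]
    - [0,0,0,0,0,0,45]
    - [0,0,0,0,0,0,45]
    - [0,0,10,0,0,0,45]
    - [0,0,20,0,0,0,45]
    - [0,0,25,0,0,0,45]
    - [0,0,30,0,0,0,45]
    - [0,0,30,0,0,0,45]
    - [-10,30,30,0,0,0,45]
    - [-20,50,10,0,0,0,45]
    - [-20,50,0,0,0,0,45]
    - [-20,50,0,0,0,0,45]
    - [0,0,0,0,0,0,45]
    - [0,0,0,0,0,0,45]

```text
time: 13.88
position: [0.4042, 0.3086, 0.2037]
ee_rot: [0.5, -3.101, 0.0]
force: [0.2, -0.1, -0.3]
grip_width: 0.0397
grasp_force: 0.0
```

```bash
python3 - <<'E'
from bench import *
from h import *
w=read_camera("scene"); a=cv2.resize(w["color"][180:290,215:365,::-1],None,fx=4,fy=4,interpolation=cv2.INTER_CUBIC)
cv2.imwrite("pics/s2.png",a); print(observe()["position"])
E
```

```text
[0.40442228 0.30810565 0.20366263]
```

View pics/s2.png

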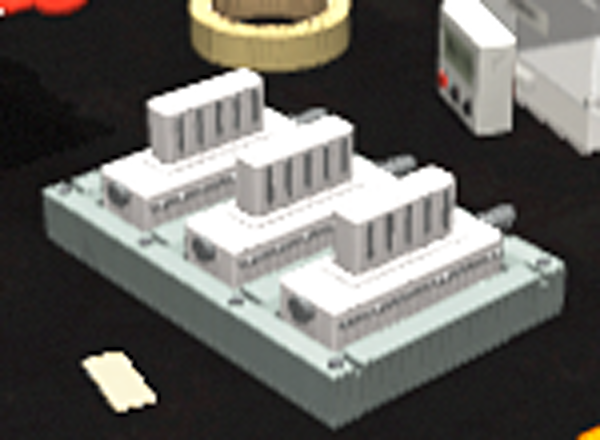

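The picture shows all three at equal height with their spouts the same way, at (310,115), (400,163) and (495,215). The gripper is well clear.

```bash
python3 -c "
from bench import *
print(job_done())"
```

```text
the job is handed in; nothing more can be done
None
```

Cartridge a is turned round and seated fully home in its own pocket, with its spout pointing the same way as the other two; b and c are still in their pockets, and the job is handed in at about 14 s (no verdict was returned).

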